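Put the washed cutters back on their storage tiles

TASK

The four washed steel cutters (large round, small round, square and oblong) go back into storage: stand each one upright on the blue tile that bears its own outline, centred in the outline and turned to match it, and let go. Set them down rather than dropping them, and leave the jar and the little carton where they stand.

Things in the scene. Friction and masses are not known exactly. Their poses are not given: they have to be found in the camera images.
- big_round_cutter: Loose steel confectionery cutter standing on its working face: a large round disc 68 mm in diameter, 20 mm high, with a black plastic grip on top at its centre. The grip is an upright slab 34 mm along the cutter's x, 16 mm thick along its y, from 20 to 58 mm above the underside. 0.08 to 0.25 kg. Origin: centre of the underside; z up.
- big_round_tile: Flat blue plastic storage tile 110 x 110 mm, 6 mm thick, lying fixed on the table, its flat top marked in black with the filled outline of the large round cutter: a circle 78 mm in diameter, centred on the tile. The outline is only a flat marking, not a recess. Origin: centre of the tile's underside; z up.
- small_round_cutter: Loose steel confectionery cutter standing on its working face: a small round disc 44 mm in diameter, 20 mm high, with a black plastic grip on top at its centre. The grip is an upright slab 34 mm along the cutter's x, 16 mm thick along its y, from 20 to 58 mm above the underside. 0.08 to 0.25 kg. Origin: centre of the underside; z up.
- small_round_tile: Flat blue plastic storage tile 110 x 110 mm, 6 mm thick, lying fixed on the table, its flat top marked in black with the filled outline of the small round cutter: a circle 54 mm in diameter, centred on the tile. The outline is only a flat marking, not a recess. Origin: centre of the tile's underside; z up.
- square_cutter: Loose steel confectionery cutter standing on its working face: a square block 60 x 60 mm (sides along its x and y), 20 mm high, with a black plastic grip on top at its centre. The grip is an upright slab 34 mm along the cutter's x, 16 mm thick along its y, from 20 to 58 mm above the underside. 0.08 to 0.25 kg. Origin: centre of the underside; z up.
- square_tile: Flat blue plastic storage tile 110 x 110 mm, 6 mm thick, lying fixed on the table, its flat top marked in black with the filled outline of the square cutter: a square 70 x 70 mm, sides along the tile's x and y (parallel to the tile's edges), centred on the tile. The outline is only a flat marking, not a recess. Origin: centre of the tile's underside; z up.
- oblong_cutter: Loose steel confectionery cutter standing on its working face: an oblong block 86 mm along its x by 36 mm along its y, 20 mm high, with a black plastic grip on top at its centre. The grip is an upright slab 34 mm along the cutter's x, 16 mm thick along its y, from 20 to 58 mm above the underside. 0.08 to 0.25 kg. Origin: centre of the underside; z up.
- oblong_tile: Flat blue plastic storage tile 110 x 110 mm, 6 mm thick, lying fixed on the table, its flat top marked in black with the filled outline of the oblong cutter: a rectangle 96 mm along the tile's x by 46 mm along its y (parallel to the tile's edges), centred on the tile. The outline is only a flat marking, not a recess. Origin: centre of the tile's underside; z up.
- jar: Small closed amber glass jar with a steel cap, 46 mm in diameter, 65 mm high, standing loose among the cutters; not to be moved. Origin: centre of its underside.
- carton: Small closed cardboard praline carton with a pale band, 44 x 34 mm, 40 mm high, standing loose among the cutters; not to be moved. Origin: centre of its underside.
Not all that is in view belongs to the job. Leave any green, pink or turquoise look-alike of the small_round_tile alone.

How it is judged:
By the outcome, as a careful person would: the job done as asked, in the order asked, and still so for the second after the job is handed in, with the robot touching nothing.
It also fails if it takes over 112 s, if anything falls off the work surface, if the arm or the gripper's body presses on something with over 40 N, if the wrist force passes 120 N, or if a joint passes its speed limit or range.

ROBOT

A 6-joint arm with a two-finger parallel gripper is mounted at the origin on the work surface. World frame = base frame: x ahead of the robot, y to its left, z up, the work surface at z = 0. Lengths are in mm, angles in rad, forces in N, time in s.
With the tool pointing down it reaches from about 325 to 850 mm from the base axis. Payload 15.5 kg.
Tool frame: the origin (TCP) lies at the very end of the fingers, on their centre line; the grasp point (between the pads) lies 19 mm behind it (env.grip_point_offset is the distance from the TCP to the grasp point, in mm); z points along the fingers, y is the line along which they close (so a half turn about z gives the same grasp; the last joint's range is limited). The gripper opens to 91 mm and grips with 3 to 60 N. Pads are 32 mm wide; open, the fingers measure 118 mm over their backs; the gripper's body (76 mm by 178 mm) begins 60 mm behind the grasp point.
Start: joints at [1.218, 0.494, 1.345, -0, 1.302, -0.096], TCP at [159.341, 604.348, 213.915] pointing down, gripper open.
Joint ranges: [-2.91, 2.91], [-0.82, 2.16], [0.22, 2.67], [-1.22, 4.37], [0.12, 2.79], [-3.08, 3.08]. Speed limits (rad/s): [1.89, 1.89, 2.57, 3.01, 3.01, 3.01].

INTERFACE

Orientations are given as a 3x3 rotation matrix whose columns are the frame's x, y, z axes.
In Python, from cell import env gives the robot as it stands.
- The arm moves only by the tool servo_tool, never from a script. Its argument "deltas" is a list of rows, each an object with "offset": the shift along the world's x, y, z in units of 2 cm (1.0 is 2 cm), a list of three; "rotation": the turn, a rotation vector about the world's x, y, z in units of 0.5 rad (1.0 is 0.5 rad), a list of three; "jaw": the closure in counts, from 0 (fully open) to 255 (shut). In form: [{"offset": [dx, dy, dz], "rotation": [wx, wy, wz], "jaw": jaw}, ...]. A call has 1 to 5 rows; each row shifts and turns the commanded pose from where the row before left it; what a row does not reach is not made up. A row lasts 1/10 s, in which the tool goes at most 50 mm and 8.59 degrees, less where a joint would pass 70% of its speed; a pose out of reach is approached as far as the arm can. A call with a number of a shift or a turn outside -1 to 1 is refused whole. A call with a gripper value outside its range is refused whole. The fingers move at their own pace and stop on an object; "squeeze" is the grip in N (left out, the last holds). Time passes only in rows, so rows that do not move let the fingers close. It gives the time, the measured TCP pose, the force, the opening and the grip force at its end, in the units of the state.
- env.sense(): the state, without advancing time (a new reading comes with each control period).
- env.capture(name): name is "side" or "top"; returns the picture (384x512x3 uint8, red, green, blue); there is no depth.
- env.camera_model(name): a dict with "fx", "fy", "cx", "cy" (pixels), "dist" ([k1, k2, p1, p2, k3] as OpenCV has them; the pictures are not rectified), "R" (3x3) and "t" (3): a world point X has camera coordinates R X + t. Camera axes: x right, y down, z forward; pixel columns grow to the right and rows downward; lengths in mm; the calibration is good to about 2 mm. A picture is of the moment at which its call begins. camera_model takes no time and is no camera call.
- env.finish_job(): hands the job in; it is judged then, once.
The state is a dict: "clock": time; "qpos": joint angles; "dq": joint speeds; "joint_efforts": joint torques, N m; "tcp_pos": TCP position; "tcp_rot": TCP orientation; "ft_force": force on the tool from outside, world axes, zero at the start; "wrist_torque": the same for the moment, N m; "width": opening from 0.0 (shut) to 1.0 (fully open); "finger_force": force on a finger pad.
Only numpy, scipy, OpenCV 4.12 (cv2) and the standard library are available. Lean on these libraries where they do the work, as an engineer would, in place of code of your own. Each camera call takes 0.05 s, during which the arm holds its last target. There are 200 camera calls.

## Working session

There is one attempt and no reset: what is moved stays moved. The work goes in short steps, Python scripts to look and compute and a tool call to move; the robot and the scene stay as the last step left them, time stands still between calls to the robot, and variables do not carry over. Pictures are saved under pics/ and viewed, at most 14 in all, crops included, and the job is handed in when it is done.

Besides the shell and the picture viewer there is one more tool, called after "Request:" as a command line: name --argument value ..., lists and objects as JSON in quotes. servo_tool: Moves the arm, as the interface text tells. Shifts and turns lie within -1 to 1; 1 stands for 2 cm of shift or 0.5 rad of turn. Its arguments: {"type":"object","properties":{"deltas":{"type":"array"},"squeeze":{"type":"number"}},"required":["deltas"]}

```bash
mkdir -p pics; ls
python3 - <<'E'
from cell import env
import cv2
for n in("top","side"):
    im=env.capture(n); cv2.imwrite(f"pics/{n}0.png",im[:,:,::-1])
    cv2.imwrite(f"pics/{n}0b.png",cv2.resize(im[:,:,::-1],(800,600),interpolation=cv2.INTER_CUBIC))
    print(env.camera_model(n))
print(env.sense())
E
```

```text
pics
{'fx': 364.84099111542247, 'fy': 364.84099111542247, 'cx': 251.89053278936123, 'cy': 197.0777811200341, 'dist': array([-0.09225248,  0.        ,  0.        ,  0.        ,  0.        ]), 'R': array([[-1.43768420e-02, -9.99892488e-01, -2.88407719e-03],
       [-9.87905308e-01,  1.46497335e-02, -1.54364786e-01],
       [ 1.54390441e-01,  6.29917017e-04, -9.88009714e-01]]), 't': array([ -64.76505606,  553.29014591, 1133.38558187])}
{'fx': 396.5419207954359, 'fy': 396.5419207954359, 'cx': 261.4073221237951, 'cy': 188.29137189607903, 'dist': array([-0.06464843,  0.        ,  0.        ,  0.        ,  0.        ]), 'R': array([[ 0.96827505, -0.24976116, -0.00792417],
       [-0.17416734, -0.65179411, -0.73812612],
       [ 0.17919031,  0.71608924, -0.67461621]]), 't': array([-521.80883099,   80.50589968, 1048.45934233])}
{'clock': 0.1, 'qpos': array([ 1.21752573e+00,  4.94132378e-01,  1.34607397e+00, -2.48684237e-05,
        1.30246058e+00, -9.55040580e-02]), 'dq': array([ 0.0008314 , -0.00227518, -0.00204559,  0.00101655,  0.00033671,
        0.00073982]), 'joint_efforts': array([ 2.84742702e-03, -8.80237341e+01, -3.82544374e+01,  7.05952523e-02,
        4.82767099e-02, -3.33662911e-05]), 'tcp_pos': array([159.21763949, 604.0348399 , 213.38920561]), 'tcp_rot': array([[-9.66963418e-01,  2.54914939e-01, -3.49165008e-04],
       [ 2.54915166e-01,  9.66962887e-01, -1.01622386e-03],
       [ 7.85789604e-05, -1.07165875e-03, -9.99999423e-01]]), 'ft_force': array([0.73545407, 0.2520129 , 0.13539524]), 'wrist_torque': array([ 0.02565764,  0.00570736, -0.00491698]), 'finger_force': 0.0, 'width': 1.001590124741627}
```

View pics/top0b.png

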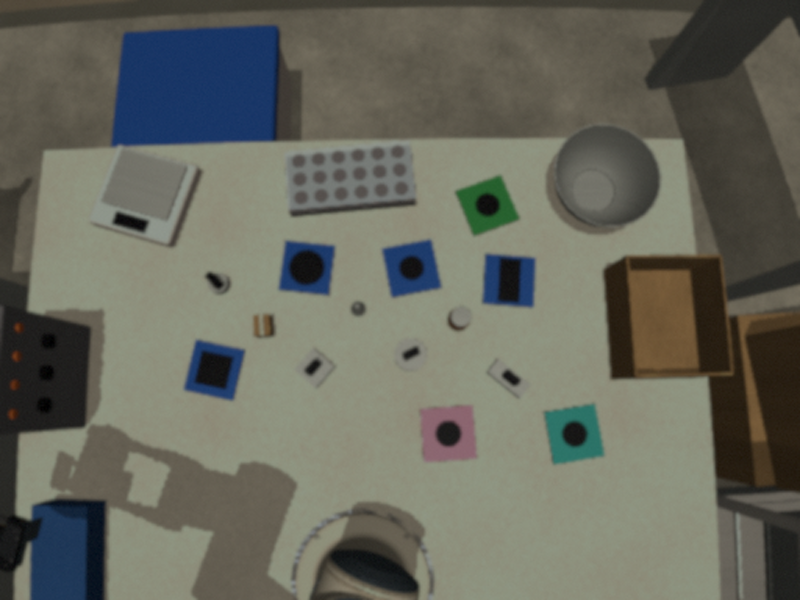

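View pics/side0b.png

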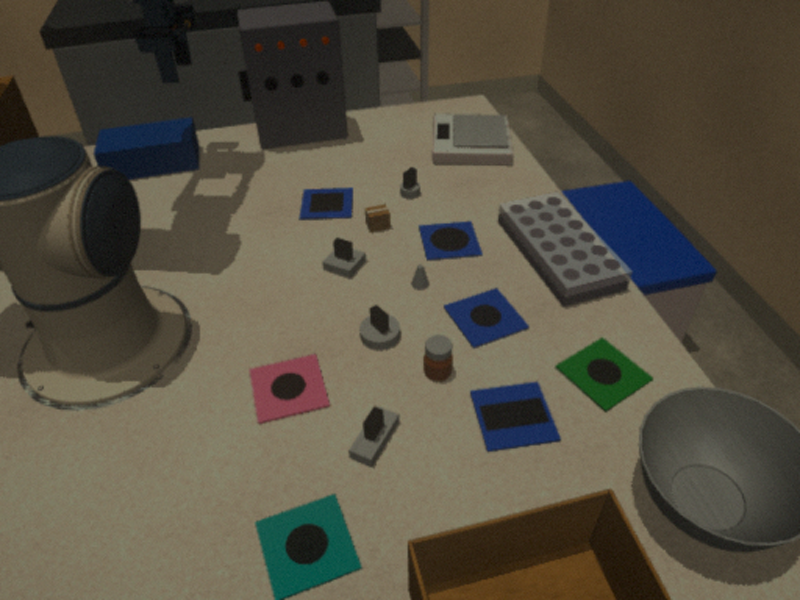

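```bash
cat > h.py <<'E'
import numpy as np, cv2
from scipy.optimize import minimize
from cell import env
CM={n:env.camera_model(n) for n in("top","side")}
K={n:np.array([[c["fx"],0,c["cx"]],[0,c["fy"],c["cy"]],[0,0,1.]]) for n,c in CM.items()}
def proj(n,P):
    c=CM[n]; return cv2.projectPoints(np.asarray(P,float).reshape(-1,1,3),cv2.Rodrigues(c["R"])[0],c["t"],K[n],c["dist"])[0][:,0]
def ray(n,uv,z):
    c=CM[n]; d=cv2.undistortPoints(np.array([[uv]],float),K[n],c["dist"])[0,0]
    d=c["R"].T@np.array([*d,1]); o=-c["R"].T@c["t"]; return o+d*(z-o[2])/d[2]
def rect(a,b,z0,z1): return np.array([[s*a/2,t*b/2,z] for z in(z0,z1) for s,t in((1,1),(-1,1),(-1,-1),(1,-1))])
def disc(d,z0,z1):
    t=np.linspace(0,2*np.pi,48,endpoint=False); return np.array([[d/2*np.cos(a),d/2*np.sin(a),z] for z in(z0,z1) for a in t])
grip=[rect(34,16,20,58)]
M={"big":[disc(68,0,20)]+grip,"small":[disc(44,0,20)]+grip,"sq":[rect(60,60,0,20)]+grip,"obl":[rect(86,36,0,20)]+grip}
T=[rect(110,110,0,6)]
M.update({"bigT":T+[disc(78,6,6)],"smallT":T+[disc(54,6,6)],"sqT":T+[rect(70,70,6,6)],"oblT":T+[rect(96,46,6,6)]})
S=8
def place(P,p,z=0):
    c,s=np.cos(p[2]),np.sin(p[2]); return P@np.array([[c,s,0],[-s,c,0],[0,0,1]])+[p[0],p[1],z]
def masks(n,k,p,box,z):
    x0,y0,x1,y1=box; out=[]
    for P in M[k]:
        uv=(proj(n,place(P,p,z))-[x0-.5,y0-.5])*S
        m=np.zeros(((y1-y0)*S,(x1-x0)*S),np.uint8)
        cv2.fillConvexPoly(m,cv2.convexHull(np.round(uv*16).astype(np.int32)),255,shift=4)
        out.append(cv2.GaussianBlur(cv2.resize(m,(x1-x0,y1-y0),interpolation=cv2.INTER_AREA).astype(float)/255,(0,0),.9))
    return out
def fit(k,p0,ims,cams=("top","side"),z=0,chan=None):
    boxes={}
    for n in cams:
        uv=proj(n,place(M[k][0],p0,z)); uv=np.vstack([uv,proj(n,place(M[k][1],p0,z))])
        a=np.floor(uv.min(0)-6).astype(int); b=np.ceil(uv.max(0)+6).astype(int)
        boxes[n]=(max(a[0],0),max(a[1],0),min(b[0],512),min(b[1],384))
    def cost(p):
        e=0
        for n in cams:
            x0,y0,x1,y1=boxes[n]; I=ims[n][y0:y1,x0:x1].astype(float)
            I=I[...,0].ravel()
            A=np.stack([np.ones_like(I)]+[m.ravel() for m in masks(n,k,p,boxes[n],z)],1)
            r=I-A@np.linalg.lstsq(A,I,rcond=None)[0]; r=np.clip(r,-60,60); e+=np.mean(r**2)/I.var()
        return e
    best=None
    for dy in (0,.4,-.4,.8,-.8,1.2,-1.2,1.57) if p0[3:]==[1] else (0,):
        q=np.array(p0[:3])+[0,0,dy]
        r=minimize(cost,q,method="Nelder-Mead",options=dict(initial_simplex=q+np.array([[0,0,0],[8,0,0],[0,8,0],[0,0,.2]]),xatol=.02,fatol=1e-6))
        if best is None or r.fun<best.fun: best=r
    return best.x,best.fun
E
cat > m0.py <<'E'
from h import *
ims={n:cv2.imread(f"pics/{n}0.png")[:,:,::-1] for n in("top","side")}
px={"big":(411,354),"small":(216,281),"sq":(314,368),"obl":(510,377),"bigT":(307,267),"smallT":(411,268),"sqT":(213,370),"oblT":(510,280)}
ov=cv2.resize(ims["top"][:,:,::-1],None,fx=3,fy=3,interpolation=cv2.INTER_CUBIC)
for k,u in px.items():
    z=6 if k[-1]=="T" else 50
    w=ray("top",np.array(u)*.64,z)
    for cs in (("top",),("side",),("top","side")):
        p0=[w[0],w[1],0.2 if z==6 else 0.]+[1]
        x,f=fit(k,p0,ims,cs); print(k,cs[0][0]+str(len(cs)),x.round(2),round(f,3))
    for P in M[k]:
        cv2.polylines(ov,[cv2.convexHull(np.round((proj("top",place(P,x))+.5)*3).astype(np.int32))],1,(0,0,255))
for k,u in {"jar":(459,316),"carton":(263,325)}.items(): print(k,ray("top",np.array(u)*.64,60 if k=="jar" else 40).round())
cv2.imwrite("pics/ov0.png",ov[400:850,300:1100])
E
python3 m0.py
```

```text
big t1 [ 459.79 -105.44    2.02] 0.02
big s1 [ 460.77 -106.86   -1.27] 0.129
big t2 [ 460.25 -105.93    1.98] 0.161
small t1 [618.49 304.     0.83] 0.045
small s1 [619.78 304.67   0.82] 0.103
small t2 [619.12 304.01   0.82] 0.153
sq t1 [434.92  94.19   2.37] 0.052
sq s1 [435.69  94.02  -0.76] 0.146
sq t2 [435.33  94.17  -0.77] 0.201
obl t1 [ 406.28 -308.23    0.86] 0.061
obl s1 [ 407.74 -310.76    0.88] 0.117
obl t2 [ 406.94 -309.52    0.89] 0.206
bigT t1 [651.18 114.87   1.45] 0.009
bigT s1 [652.43 114.69   1.45] 0.031
bigT t2 [ 6.5201e+02  1.1489e+02 -1.2000e-01] 0.043
smallT t1 [ 646.66 -111.11    1.75] 0.01
smallT s1 [ 648.09 -111.62    1.75] 0.058
smallT t2 [ 6.4741e+02 -1.1142e+02  1.8000e-01] 0.071
sqT t1 [ 4.3279e+02  3.1098e+02 -2.2000e-01] 0.008
sqT s1 [ 4.3432e+02  3.1069e+02 -2.0000e-01] 0.019
sqT t2 [433.5  310.79   1.36] 0.03
oblT t1 [ 6.1660e+02 -3.2132e+02 -1.0000e-01] 0.01
oblT s1 [ 617.99 -322.07    1.48] 0.034
oblT t2 [ 6.1747e+02 -3.2184e+02 -9.0000e-02] 0.047
jar [ 531. -205.   60.]
carton [521. 198.  40.]
```

View pics/ov0.png

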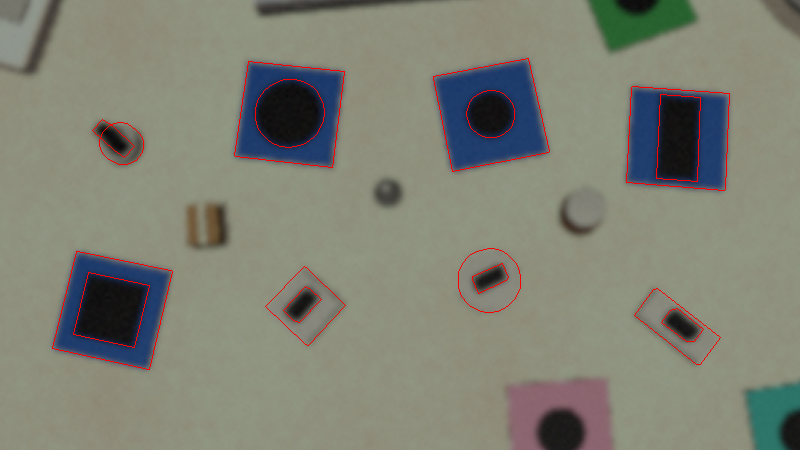

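The overlay shows each model fitting its cutter and tile. The small-round tile candidates in top0b.png are blue (411,268), green (487,205), pink (448,433) and turquoise (574,434). Only the blue one fits the description; at (490,113) in the crop its circle matches 54 mm. I'll start with the large round cutter.

Request:
servo_tool --deltas '[{"offset": [0.42,-1,0],"rotation": [0,0,-0.3],"jaw": 100},{"offset": [0.42,-1,0],"rotation": [0,0,-0.3],"jaw": 100},{"offset": [0.42,-1,0],"rotation": [0,0,-0.3],"jaw": 100},{"offset": [0.42,-1,0],"rotation": [0,0,-0.3],"jaw": 100},{"offset": [0.42,-1,0],"rotation": [0,0,-0.3],"jaw": 100}]' --squeeze 25

```text
clock: 0.6
tcp_pos: [201.5, 503.4, 213.7]
tcp_rot: [[-0.529, 0.849, -0.0], [0.849, 0.529, -0.001], [-0.0, -0.001, -1.0]]
ft_force: [-0.2, 0.7, -0.7]
width: 0.613
finger_force: 0.0
```

Request:
servo_tool --deltas '[{"offset": [0.42,-1,0],"rotation": [0,0,-0.3],"jaw": 100},{"offset": [0.42,-1,0],"rotation": [0,0,0],"jaw": 100},{"offset": [0.42,-1,0],"rotation": [0,0,0],"jaw": 100},{"offset": [0.42,-1,0],"rotation": [0,0,0],"jaw": 100},{"offset": [0.42,-1,0],"rotation": [0,0,0],"jaw": 100}]'

```text
clock: 1.1
tcp_pos: [243.5, 403.4, 213.7]
tcp_rot: [[-0.401, 0.916, -0.0], [0.916, 0.401, -0.0], [-0.0, -0.0, -1.0]]
ft_force: [0.6, -0.0, 0.2]
width: 0.609
finger_force: 0.0
```

Request:
servo_tool --deltas '[{"offset": [0.42,-1,0],"rotation": [0,0,0],"jaw": 100},{"offset": [0.42,-1,0],"rotation": [0,0,0],"jaw": 100},{"offset": [0.42,-1,0],"rotation": [0,0,0],"jaw": 100},{"offset": [0.42,-1,0],"rotation": [0,0,0],"jaw": 100},{"offset": [0.42,-1,0],"rotation": [0,0,0],"jaw": 100}]'

```text
clock: 1.6
tcp_pos: [285.4, 303.4, 213.8]
tcp_rot: [[-0.401, 0.916, -0.0], [0.916, 0.401, -0.0], [-0.0, -0.0, -1.0]]
ft_force: [0.8, -0.4, -0.1]
width: 0.613
finger_force: 0.0
```

Request:
servo_tool --deltas '[{"offset": [0.42,-1,0],"rotation": [0,0,0],"jaw": 100},{"offset": [0.42,-1,0],"rotation": [0,0,0],"jaw": 100},{"offset": [0.42,-1,0],"rotation": [0,0,0],"jaw": 100},{"offset": [0.42,-1,0],"rotation": [0,0,0],"jaw": 100},{"offset": [0.42,-1,0],"rotation": [0,0,0],"jaw": 100}]'

```text
clock: 2.1
tcp_pos: [327.4, 203.5, 213.8]
tcp_rot: [[-0.401, 0.916, -0.0], [0.916, 0.401, -0.0], [-0.0, -0.0, -1.0]]
ft_force: [0.9, 0.3, -0.8]
width: 0.605
finger_force: 0.0
```

Request:
servo_tool --deltas '[{"offset": [0.42,-1,0],"rotation": [0,0,0],"jaw": 100},{"offset": [0.42,-1,0],"rotation": [0,0,0],"jaw": 100},{"offset": [0.42,-1,0],"rotation": [0,0,0],"jaw": 100},{"offset": [0.42,-1,0],"rotation": [0,0,0],"jaw": 100},{"offset": [0.42,-1,0],"rotation": [0,0,0],"jaw": 100}]'

```text
clock: 2.6
tcp_pos: [369.4, 103.5, 213.8]
tcp_rot: [[-0.401, 0.916, -0.0], [0.916, 0.401, -0.0], [0.0, -0.0, -1.0]]
ft_force: [-0.3, 0.5, -0.5]
width: 0.609
finger_force: 0.0
```

Request:
servo_tool --deltas '[{"offset": [0.42,-1,-0.5],"rotation": [0,0,0],"jaw": 100},{"offset": [0.42,-1,-0.5],"rotation": [0,0,0],"jaw": 100},{"offset": [0.42,-1,-0.5],"rotation": [0,0,0],"jaw": 100},{"offset": [0.42,-1,-0.5],"rotation": [0,0,0],"jaw": 100},{"offset": [0.42,-1,-0.5],"rotation": [0,0,0],"jaw": 100}]'

```text
clock: 3.1
tcp_pos: [411.5, 3.5, 163.4]
tcp_rot: [[-0.401, 0.916, -0.0], [0.916, 0.401, 0.0], [0.0, -0.0, -1.0]]
ft_force: [0.4, 0.8, 0.2]
width: 0.609
finger_force: 0.0
```

Request:
servo_tool --deltas '[{"offset": [0.42,-1,-0.5],"rotation": [0,0,0],"jaw": 100},{"offset": [0.42,-1,-0.5],"rotation": [0,0,0],"jaw": 100},{"offset": [0.42,-1,-0.5],"rotation": [0,0,0],"jaw": 100},{"offset": [0.42,-1,-0.5],"rotation": [0,0,0],"jaw": 100},{"offset": [0.42,-1,-0.5],"rotation": [0,0,0],"jaw": 100}]'

```text
clock: 3.6
tcp_pos: [453.5, -96.5, 113.4]
tcp_rot: [[-0.401, 0.916, -0.0], [0.916, 0.401, 0.0], [0.0, -0.0, -1.0]]
ft_force: [-0.1, -0.2, -0.0]
width: 0.608
finger_force: 0.0
```

Request:
servo_tool --deltas '[{"offset": [0.34,-0.47,0],"rotation": [0,0,0],"jaw": 100},{"offset": [0,0,0],"rotation": [0,0,0],"jaw": 100}]'

```text
clock: 3.8
tcp_pos: [460.9, -105.9, 114.0]
tcp_rot: [[-0.4, 0.916, 0.0], [0.916, 0.4, -0.0], [-0.0, 0.0, -1.0]]
ft_force: [0.4, -0.1, 0.7]
width: 0.608
finger_force: 0.0
```

Request:
servo_tool --deltas '[{"offset": [0,0,-1],"rotation": [0,0,0],"jaw": 100},{"offset": [0,0,-1],"rotation": [0,0,0],"jaw": 100},{"offset": [0,0,-1],"rotation": [0,0,0],"jaw": 100},{"offset": [0,0,-0.9],"rotation": [0,0,0],"jaw": 100},{"offset": [0,0,-0.5],"rotation": [0,0,0],"jaw": 100}]'

```text
clock: 4.3
tcp_pos: [459.5, -104.0, 25.4]
tcp_rot: [[-0.402, 0.916, -0.001], [0.916, 0.402, 0.0], [0.001, -0.001, -1.0]]
ft_force: [-0.4, 0.7, -0.1]
width: 0.604
finger_force: 0.0
```

Request:
servo_tool --deltas '[{"offset": [0,0,0],"rotation": [0,0,0],"jaw": 255},{"offset": [0,0,0],"rotation": [0,0,0],"jaw": 255},{"offset": [0,0,0],"rotation": [0,0,0],"jaw": 255},{"offset": [0,0,0],"rotation": [0,0,0],"jaw": 255},{"offset": [0,0,0],"rotation": [0,0,0],"jaw": 255}]'

```text
clock: 4.8
tcp_pos: [460.4, -105.2, 26.4]
tcp_rot: [[-0.401, 0.916, 0.001], [0.916, 0.401, -0.0], [-0.001, 0.001, -1.0]]
ft_force: [0.1, -0.3, -0.3]
width: 0.197
finger_force: 0.0
```

Request:
servo_tool --deltas '[{"offset": [0,0,0],"rotation": [0,0,0],"jaw": 255},{"offset": [0,0,0],"rotation": [0,0,0],"jaw": 255},{"offset": [0,0,0],"rotation": [0,0,0],"jaw": 255}]'

```text
clock: 5.1
tcp_pos: [460.3, -105.1, 26.3]
tcp_rot: [[-0.401, 0.916, 0.001], [0.916, 0.401, -0.0], [-0.0, 0.0, -1.0]]
ft_force: [-1.8, 1.0, 6.2]
width: 0.176
finger_force: 25.0
```

Request:
servo_tool --deltas '[{"offset": [0,0,0.3],"rotation": [0,0,0],"jaw": 255},{"offset": [0,0,0.7],"rotation": [0,0,0],"jaw": 255},{"offset": [0,0,1],"rotation": [0,0,0],"jaw": 255},{"offset": [0,0,1],"rotation": [0,0,0],"jaw": 255},{"offset": [0,0,1],"rotation": [0,0,0],"jaw": 255}]'

```text
clock: 5.6
tcp_pos: [459.9, -105.0, 107.0]
tcp_rot: [[-0.401, 0.916, -0.0], [0.916, 0.401, 0.0], [0.0, -0.0, -1.0]]
ft_force: [0.7, -0.5, -0.8]
width: 0.177
finger_force: 25.0
```

Request:
servo_tool --deltas '[{"offset": [0.4,0.46,0],"rotation": [0,0,0],"jaw": 255},{"offset": [0.8,0.92,0],"rotation": [0,0,0],"jaw": 255},{"offset": [0.8,0.92,0],"rotation": [0,0,0],"jaw": 255},{"offset": [0.8,0.92,0],"rotation": [0,0,0],"jaw": 255},{"offset": [0.8,0.92,0],"rotation": [0,0,0],"jaw": 255}]'

```text
clock: 6.1
tcp_pos: [532.7, -20.8, 105.2]
tcp_rot: [[-0.401, 0.916, -0.001], [0.916, 0.401, 0.0], [0.0, -0.001, -1.0]]
ft_force: [0.1, 0.2, -2.0]
width: 0.173
finger_force: 25.0
```

Request:
servo_tool --deltas '[{"offset": [0.8,0.92,0],"rotation": [0,0,0],"jaw": 255},{"offset": [0.8,0.92,0],"rotation": [0,0,0],"jaw": 255},{"offset": [0.8,0.92,0],"rotation": [0,0,0],"jaw": 255},{"offset": [0.8,0.92,0],"rotation": [0,0,0],"jaw": 255},{"offset": [0.8,0.92,0],"rotation": [0,0,0],"jaw": 255}]'

```text
clock: 6.6
tcp_pos: [612.5, 71.3, 104.9]
tcp_rot: [[-0.401, 0.916, -0.001], [0.916, 0.401, 0.0], [0.001, -0.001, -1.0]]
ft_force: [0.3, -0.2, -1.6]
width: 0.171
finger_force: 25.0
```

Request:
servo_tool --deltas '[{"offset": [0.8,0.92,0],"rotation": [0,0,0],"jaw": 255},{"offset": [0.8,0.92,0],"rotation": [0,0,0],"jaw": 255},{"offset": [0.4,0.46,0],"rotation": [0,0,0],"jaw": 255},{"offset": [0,0,0],"rotation": [0,0,0],"jaw": 255},{"offset": [0,0,0],"rotation": [0,0,0],"jaw": 255}]'

```text
clock: 7.1
tcp_pos: [651.4, 115.6, 105.2]
tcp_rot: [[-0.402, 0.916, -0.001], [0.916, 0.402, -0.0], [0.0, -0.001, -1.0]]
ft_force: [-0.8, 0.3, -1.7]
width: 0.174
finger_force: 25.0
```

```bash
cat > ck.py <<'E'
import sys
from h import *
name,k,x,y,a,z=sys.argv[1:3]+[float(v) for v in sys.argv[3:]]
ims={n:env.capture(n) for n in("top","side")}
for n in ims: cv2.imwrite(f"pics/{n}_{name}.png",ims[n][:,:,::-1])
for cs in (("top",),("side",),("top","side")):
    r,f=fit(k,[x,y,a],ims,cs,z); print(cs[0]+str(len(cs)),r.round(2),round(f,3))
s=env.sense(); print(s["tcp_pos"].round(1))
u=proj("top",[[x,y,z+30]])[0].astype(int); v=proj("side",[[x,y,z+30]])[0].astype(int)
def crop(im,u):
    c=im[max(u[1]-40,0):u[1]+40,max(u[0]-45,0):u[0]+45,::-1]; return cv2.resize(c,(400,360),interpolation=cv2.INTER_CUBIC)
cv2.imwrite(f"pics/c_{name}.png",np.hstack([crop(ims["top"],u),crop(ims["side"],v)]))
E
python3 ck.py heldbig big 652 115 1.98 81
```

```text
top1 [626.74 143.39   2.33] 0.497
side1 [655.82 126.23   2.36] 0.727
top2 [658.98 152.15   2.63] 1.487
[651.4 115.  105.6]
```

View pics/c_heldbig.png

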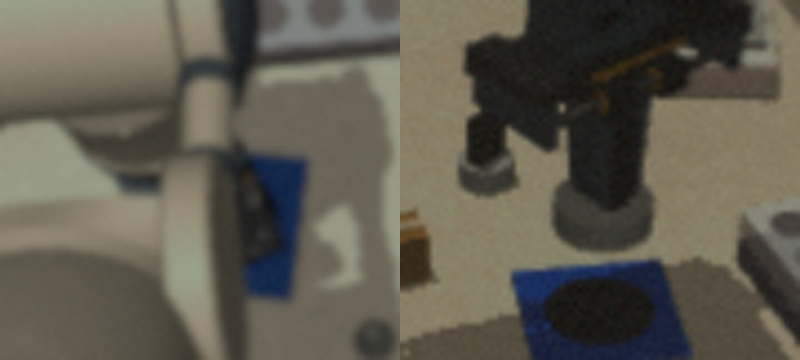

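Request:
servo_tool --deltas '[{"offset": [0,0,-1],"rotation": [0,0,0],"jaw": 255},{"offset": [0,0,-1],"rotation": [0,0,0],"jaw": 255},{"offset": [0,0,-0.9],"rotation": [0,0,0],"jaw": 255},{"offset": [0,0,-0.4],"rotation": [0,0,0],"jaw": 255},{"offset": [0,0,-0.2],"rotation": [0,0,0],"jaw": 255}]'

```text
clock: 7.7
tcp_pos: [651.6, 115.2, 35.4]
tcp_rot: [[-0.401, 0.916, -0.001], [0.916, 0.401, -0.0], [0.0, -0.001, -1.0]]
ft_force: [0.6, -1.1, -1.7]
width: 0.173
finger_force: 25.0
```

Request:
servo_tool --deltas '[{"offset": [0,0,-0.1],"rotation": [0,0,0],"jaw": 255},{"offset": [0,0,-0.05],"rotation": [0,0,0],"jaw": 255},{"offset": [0,0,0],"rotation": [0,0,0],"jaw": 255}]'

```text
clock: 8.0
tcp_pos: [652.5, 115.7, 33.5]
tcp_rot: [[-0.401, 0.916, 0.001], [0.916, 0.401, 0.0], [-0.0, 0.001, -1.0]]
ft_force: [0.7, -0.2, -3.2]
width: 0.175
finger_force: 25.0
```

Request:
servo_tool --deltas '[{"offset": [0,0,-0.05],"rotation": [0,0,0],"jaw": 255},{"offset": [0,0,-0.05],"rotation": [0,0,0],"jaw": 255},{"offset": [0,0,0],"rotation": [0,0,0],"jaw": 255}]'

```text
clock: 8.3
tcp_pos: [652.5, 115.8, 32.3]
tcp_rot: [[-0.401, 0.916, 0.001], [0.916, 0.401, 0.0], [-0.0, 0.001, -1.0]]
ft_force: [-4.9, -0.1, 15.4]
width: 0.175
finger_force: 25.0
```

Request:
servo_tool --deltas '[{"offset": [0,0,0],"rotation": [0,0,0],"jaw": 100},{"offset": [0,0,0],"rotation": [0,0,0],"jaw": 100},{"offset": [0,0,0],"rotation": [0,0,0],"jaw": 100},{"offset": [0,0,0.3],"rotation": [0,0,0],"jaw": 100},{"offset": [0,0,0.7],"rotation": [0,0,0],"jaw": 100}]'

```text
clock: 8.8
tcp_pos: [651.4, 115.7, 50.7]
tcp_rot: [[-0.401, 0.916, -0.002], [0.916, 0.401, -0.0], [0.001, -0.002, -1.0]]
ft_force: [0.2, -0.0, 0.3]
width: 0.575
finger_force: 0.0
```

Request:
servo_tool --deltas '[{"offset": [0,0,1],"rotation": [0,0,0],"jaw": 100},{"offset": [0,0,1],"rotation": [0,0,0],"jaw": 100},{"offset": [0,0,1],"rotation": [0,0,0],"jaw": 100},{"offset": [-0.16,1,0.5],"rotation": [0,0,-0.29],"jaw": 100},{"offset": [-0.16,1,0.5],"rotation": [0,0,-0.29],"jaw": 100}]'

```text
clock: 9.3
tcp_pos: [646.2, 155.9, 133.1]
tcp_rot: [[-0.116, 0.993, 0.002], [0.993, 0.116, 0.0], [0.0, 0.002, -1.0]]
ft_force: [0.4, 0.2, -0.4]
width: 0.609
finger_force: 0.0
```

Request:
servo_tool --deltas '[{"offset": [-0.16,1,0],"rotation": [0,0,-0.29],"jaw": 100},{"offset": [-0.16,1,0],"rotation": [0,0,-0.29],"jaw": 100},{"offset": [-0.16,1,0],"rotation": [0,0,-0.29],"jaw": 100},{"offset": [-0.16,1,0],"rotation": [0,0,-0.29],"jaw": 100},{"offset": [-0.16,1,0],"rotation": [0,0,-0.29],"jaw": 100}]'

```text
clock: 9.8
tcp_pos: [629.8, 256.6, 132.3]
tcp_rot: [[0.571, 0.821, 0.001], [0.821, -0.571, 0.0], [0.001, 0.001, -1.0]]
ft_force: [0.1, 0.3, 0.1]
width: 0.605
finger_force: 0.0
```

Request:
servo_tool --deltas '[{"offset": [-0.16,1,0],"rotation": [0,0,-0.29],"jaw": 100},{"offset": [-0.16,0.9,0],"rotation": [0,0,0],"jaw": 100},{"offset": [-0.2,0.5,0],"rotation": [0,0,0],"jaw": 100},{"offset": [0,0,0],"rotation": [0,0,0],"jaw": 100}]'

```text
clock: 10.2
tcp_pos: [618.8, 304.9, 131.3]
tcp_rot: [[0.676, 0.737, 0.0], [0.737, -0.676, 0.0], [0.0, -0.0, -1.0]]
ft_force: [0.4, 0.3, -0.4]
width: 0.61
finger_force: 0.0
```

```bash
python3 ck.py big2 big 652 115 1.98 6
```

```text
top1 [653.14 116.5    2.02] 0.479
side1 [653.98 118.77   1.8 ] 0.889
top2 [653.29 116.52   1.88] 1.373
[619.3 303.3 131.1]
```

View pics/c_big2.png

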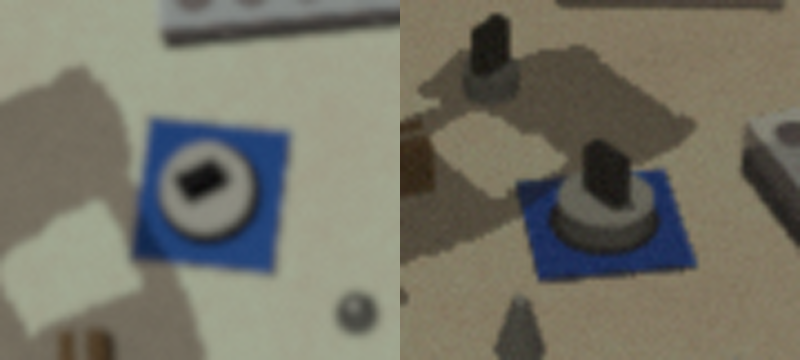

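Top crop: the large cutter (208,190) stands inside its outline on the tile, possibly off by about 2 mm. I'll refit with the tile included.

```bash
cat >> h.py <<'E'
def fit2(k,t,ims,a,cams):
    """cutter pose on its tile, tile pose t known: layers tile, outline, body side, body top, grip"""
    z=6; B=M[k][0]; top=B[len(B)//2:]
    def lay(n,p,box):
        x0,y0,x1,y1=box; out=[]
        for P in [place(q,t) for q in M[k+"T"]]+[place(B,p,z),place(top,p,z),place(grip[0],p,z)]:
            m=np.zeros(((y1-y0)*S,(x1-x0)*S),np.uint8)
            cv2.fillConvexPoly(m,cv2.convexHull(np.round((proj(n,P)-[x0-.5,y0-.5])*S*16).astype(np.int32)),255,shift=4); 
            for i in range(len(out)): out[i][m>0]=0
            out.append(m)
        return [cv2.GaussianBlur(cv2.resize(m,(x1-x0,y1-y0),interpolation=cv2.INTER_AREA)/255.,(0,0),.9) for m in out]
    def cost(p):
        e=0
        for n in cams:
            uv=np.vstack([proj(n,place(rect(104,104,6,6),t)),proj(n,place(grip[0],t,z))])
            a0=np.floor(uv.min(0)).astype(int); b=np.ceil(uv.max(0)).astype(int); box=(*a0,*b)
            I=ims[n][a0[1]:b[1],a0[0]:b[0]].astype(float).reshape(-1,3)
            A=np.stack([np.ones(len(I))]+[m.ravel() for m in lay(n,p,box)],1)
            r=np.clip(I-A@np.linalg.lstsq(A,I,rcond=None)[0],-40,40); e+=np.mean(r**2)/I.var()
        return e
    q=np.array([t[0],t[1],a])
    r=minimize(cost,q,method="Nelder-Mead",options=dict(initial_simplex=q+np.array([[0,0,0],[4,0,0],[0,4,0],[0,0,.15]]),xatol=.02,fatol=1e-6))
    return r.x,r.fun
TT={"big":{"top":(651.18,114.87,-.12),"side":(652.43,114.69,-.12)},"small":{"top":(646.66,-111.11,.18),"side":(648.09,-111.62,.18)},
"sq":{"top":(432.79,310.98,-.215),"side":(434.32,310.69,-.205)},"obl":{"top":(616.6,-321.32,-.095),"side":(617.99,-322.07,-.09)}}
def check(k,name,a):
    for n in("top","side"):
        im=cv2.imread(f"pics/{n}_{name}.png")[:,:,::-1]; x,f=fit2(k,TT[k][n],{n:im},a,(n,)); print(k,n,x.round(2),"off",(x-TT[k][n])[:2].round(2),round(f,3))
E
python3 -c "
from h import *
check('big','big2',1.98)"
```

```text
big top [652.02 115.59   2.  ] off [0.84 0.72] 0.103
big side [653.5  116.61   2.07] off [1.07 1.92] 0.141
```

The large cutter is about 1 mm off centre, which is good. Next is the small round one.

Request:
servo_tool --deltas '[{"offset": [0,0.03,-1],"rotation": [0,0,0],"jaw": 100},{"offset": [0,0,-1],"rotation": [0,0,0],"jaw": 100},{"offset": [0,0,-1],"rotation": [0,0,0],"jaw": 100},{"offset": [0,0,-1],"rotation": [0,0,0],"jaw": 100},{"offset": [0,0,-0.9],"rotation": [0,0,0],"jaw": 100}]'

```text
clock: 10.8
tcp_pos: [619.5, 303.1, 32.0]
tcp_rot: [[0.679, 0.734, -0.0], [0.734, -0.679, -0.0], [-0.001, -0.0, -1.0]]
ft_force: [0.6, 0.8, -0.7]
width: 0.607
finger_force: 0.0
```

Request:
servo_tool --deltas '[{"offset": [0,0,-0.35],"rotation": [0,0,0],"jaw": 100},{"offset": [0,0,0],"rotation": [0,0,0],"jaw": 255},{"offset": [0,0,0],"rotation": [0,0,0],"jaw": 255},{"offset": [0,0,0],"rotation": [0,0,0],"jaw": 255},{"offset": [0,0,0],"rotation": [0,0,0],"jaw": 255}]'

```text
clock: 11.3
tcp_pos: [619.8, 304.5, 26.8]
tcp_rot: [[0.679, 0.734, 0.001], [0.734, -0.679, 0.0], [0.001, 0.001, -1.0]]
ft_force: [1.0, 0.8, -0.5]
width: 0.292
finger_force: 0.0
```

Request:
servo_tool --deltas '[{"offset": [0,0,0],"rotation": [0,0,0],"jaw": 255},{"offset": [0,0,0],"rotation": [0,0,0],"jaw": 255},{"offset": [0,0,0],"rotation": [0,0,0],"jaw": 255},{"offset": [0,0,0],"rotation": [0,0,0],"jaw": 255}]'

```text
clock: 11.7
tcp_pos: [619.5, 304.4, 26.4]
tcp_rot: [[0.679, 0.734, 0.0], [0.734, -0.679, 0.0], [0.0, 0.0, -1.0]]
ft_force: [-1.2, 0.1, 6.1]
width: 0.173
finger_force: 25.0
```

Request:
servo_tool --deltas '[{"offset": [0,0,0.4],"rotation": [0,0,0],"jaw": 255},{"offset": [0,0,1],"rotation": [0,0,0],"jaw": 255},{"offset": [0,0,1],"rotation": [0,0,0],"jaw": 255},{"offset": [0,0,1],"rotation": [0,0,0],"jaw": 255},{"offset": [0,-0.4,1],"rotation": [0,0,0],"jaw": 255}]'

```text
clock: 12.2
tcp_pos: [619.2, 297.0, 115.2]
tcp_rot: [[0.679, 0.734, 0.0], [0.734, -0.679, 0.0], [0.0, -0.0, -1.0]]
ft_force: [0.5, -0.8, -1.8]
width: 0.174
finger_force: 25.0
```

Request:
servo_tool --deltas '[{"offset": [0.07,-1,1],"rotation": [0,0,0],"jaw": 255},{"offset": [0.07,-1,0],"rotation": [0,0,0],"jaw": 255},{"offset": [0.07,-1,0],"rotation": [0,0,0],"jaw": 255},{"offset": [0.07,-1,0],"rotation": [0,0,0],"jaw": 255},{"offset": [0.07,-1,0],"rotation": [0,0,0],"jaw": 255}]'

```text
clock: 12.7
tcp_pos: [625.8, 194.5, 132.8]
tcp_rot: [[0.68, 0.733, -0.002], [0.733, -0.68, -0.0], [-0.002, -0.001, -1.0]]
ft_force: [0.6, 0.2, -1.4]
width: 0.174
finger_force: 25.0
```

Request:
servo_tool --deltas '[{"offset": [0.07,-1,0],"rotation": [0,0,0],"jaw": 255},{"offset": [0.07,-1,0],"rotation": [0,0,0],"jaw": 255},{"offset": [0.07,-1,0],"rotation": [0,0,0],"jaw": 255},{"offset": [0.07,-1,0],"rotation": [0,0,0],"jaw": 255},{"offset": [0.07,-1,0],"rotation": [0,0,0],"jaw": 255}]'

```text
clock: 13.2
tcp_pos: [632.7, 94.5, 132.8]
tcp_rot: [[0.68, 0.733, -0.002], [0.733, -0.68, -0.0], [-0.001, -0.001, -1.0]]
ft_force: [-0.3, -0.8, -0.3]
width: 0.174
finger_force: 25.0
```

Request:
servo_tool --deltas '[{"offset": [0.07,-1,0],"rotation": [0,0,0],"jaw": 255},{"offset": [0.07,-1,0],"rotation": [0,0,0],"jaw": 255},{"offset": [0.07,-1,0],"rotation": [0,0,0],"jaw": 255},{"offset": [0.07,-1,0],"rotation": [0,0,0],"jaw": 255},{"offset": [0.07,-1,0],"rotation": [0,0,0],"jaw": 255}]'

```text
clock: 13.7
tcp_pos: [639.5, -5.5, 132.8]
tcp_rot: [[0.68, 0.733, -0.002], [0.733, -0.68, 0.0], [-0.001, -0.001, -1.0]]
ft_force: [-0.0, -0.3, -1.1]
width: 0.176
finger_force: 25.0
```

Request:
servo_tool --deltas '[{"offset": [0.07,-1,-0.5],"rotation": [0,0,0],"jaw": 255},{"offset": [0.07,-1,-0.5],"rotation": [0,0,0],"jaw": 255},{"offset": [0.07,-1,-0.5],"rotation": [0,0,0],"jaw": 255},{"offset": [0.07,-1,-0.5],"rotation": [0,0,0],"jaw": 255},{"offset": [0.07,-1,-0.5],"rotation": [0,0,0],"jaw": 255}]'

```text
clock: 14.2
tcp_pos: [646.8, -105.3, 82.7]
tcp_rot: [[0.68, 0.733, -0.001], [0.733, -0.68, 0.0], [-0.001, -0.001, -1.0]]
ft_force: [0.5, 0.3, -0.8]
width: 0.176
finger_force: 25.0
```

Request:
servo_tool --deltas '[{"offset": [0,-0.4,-0.5],"rotation": [0,0,0],"jaw": 255},{"offset": [0,0,0],"rotation": [0,0,0],"jaw": 255},{"offset": [0,0,0],"rotation": [0,0,0],"jaw": 255}]'

```text
clock: 14.5
tcp_pos: [647.1, -111.3, 73.7]
tcp_rot: [[0.68, 0.734, -0.001], [0.734, -0.68, 0.0], [-0.0, -0.001, -1.0]]
ft_force: [-0.0, 0.2, -0.2]
width: 0.176
finger_force: 25.0
```

Request:
servo_tool --deltas '[{"offset": [0,0,-0.8],"rotation": [0,0,0],"jaw": 255},{"offset": [0,0,-0.7],"rotation": [0,0,0],"jaw": 255},{"offset": [0,0,-0.3],"rotation": [0,0,0],"jaw": 255},{"offset": [0,0,-0.15],"rotation": [0,0,0],"jaw": 255},{"offset": [0,0,-0.05],"rotation": [0,0,0],"jaw": 255}]'

```text
clock: 15.0
tcp_pos: [647.4, -111.4, 33.8]
tcp_rot: [[0.679, 0.734, -0.0], [0.734, -0.679, 0.0], [-0.0, -0.0, -1.0]]
ft_force: [-0.0, 0.4, -2.0]
width: 0.174
finger_force: 25.0
```

Request:
servo_tool --deltas '[{"offset": [0,0,-0.03],"rotation": [0,0,0],"jaw": 255},{"offset": [0,0,-0.03],"rotation": [0,0,0],"jaw": 255},{"offset": [0,0,0],"rotation": [0,0,0],"jaw": 255}]'

```text
clock: 15.3
tcp_pos: [647.5, -111.7, 33.0]
tcp_rot: [[0.679, 0.734, 0.0], [0.734, -0.679, -0.0], [0.0, 0.0, -1.0]]
ft_force: [0.3, 0.1, -0.5]
width: 0.17
finger_force: 25.0
```

Request:
servo_tool --deltas '[{"offset": [0,0,-0.03],"rotation": [0,0,0],"jaw": 255},{"offset": [0,0,-0.03],"rotation": [0,0,0],"jaw": 255},{"offset": [0,0,0],"rotation": [0,0,0],"jaw": 255}]'

```text
clock: 15.6
tcp_pos: [647.5, -111.7, 32.4]
tcp_rot: [[0.679, 0.734, 0.001], [0.734, -0.679, -0.0], [0.0, 0.001, -1.0]]
ft_force: [-3.0, 0.1, 10.3]
width: 0.173
finger_force: 25.0
```

Request:
servo_tool --deltas '[{"offset": [0,0,0],"rotation": [0,0,0],"jaw": 100},{"offset": [0,0,0],"rotation": [0,0,0],"jaw": 100},{"offset": [0,0,0],"rotation": [0,0,0],"jaw": 100},{"offset": [0,0,0.3],"rotation": [0,0,0],"jaw": 100},{"offset": [0,0,0.7],"rotation": [0,0,0],"jaw": 100}]'

```text
clock: 16.1
tcp_pos: [646.6, -111.5, 51.3]
tcp_rot: [[0.679, 0.734, -0.002], [0.734, -0.679, 0.001], [-0.001, -0.002, -1.0]]
ft_force: [-0.4, 1.3, 0.1]
width: 0.581
finger_force: 0.0
```

Request:
servo_tool --deltas '[{"offset": [0,0,1],"rotation": [0,0,0],"jaw": 100},{"offset": [0,0,1],"rotation": [0,0,0],"jaw": 100},{"offset": [0,0,1],"rotation": [0,0,0],"jaw": 100},{"offset": [-0.96,0.93,0],"rotation": [0,0,0.29],"jaw": 100},{"offset": [-0.96,0.93,0],"rotation": [0,0,0.29],"jaw": 100}]'

```text
clock: 16.6
tcp_pos: [609.3, -74.5, 113.3]
tcp_rot: [[0.437, 0.9, 0.003], [0.9, -0.437, -0.001], [0.001, 0.003, -1.0]]
ft_force: [0.1, -0.2, -0.0]
width: 0.607
finger_force: 0.0
```

Request:
servo_tool --deltas '[{"offset": [-0.96,0.93,0],"rotation": [0,0,0.28],"jaw": 100},{"offset": [-0.96,0.93,0],"rotation": [0,0,0.28],"jaw": 100},{"offset": [-0.96,0.93,0],"rotation": [0,0,0.28],"jaw": 100},{"offset": [-0.96,0.93,0],"rotation": [0,0,0.28],"jaw": 100},{"offset": [-0.96,0.93,0],"rotation": [0,0,0.28],"jaw": 100}]'

```text
clock: 17.1
tcp_pos: [512.5, 19.2, 112.7]
tcp_rot: [[-0.246, 0.969, 0.001], [0.969, 0.246, -0.0], [-0.0, 0.001, -1.0]]
ft_force: [0.0, 0.3, 0.3]
width: 0.609
finger_force: 0.0
```

Request:
servo_tool --deltas '[{"offset": [-0.96,0.93,0],"rotation": [0,0,0.28],"jaw": 100},{"offset": [-0.96,0.93,0],"rotation": [0,0,0.28],"jaw": 100},{"offset": [-0.96,0.93,0],"rotation": [0,0,0.28],"jaw": 100},{"offset": [-0.06,0.07,0],"rotation": [0,0,0.27],"jaw": 100},{"offset": [0,0,0],"rotation": [0,0,0],"jaw": 100}]'

```text
clock: 17.6
tcp_pos: [454.1, 76.3, 112.5]
tcp_rot: [[-0.719, 0.695, 0.001], [0.695, 0.719, 0.0], [-0.001, 0.001, -1.0]]
ft_force: [0.3, -0.0, -0.5]
width: 0.606
finger_force: 0.0
```

```bash
python3 ck.py small2 small 647 -111 .82 6 >/dev/null; python3 -c "
from h import *
check('small','small2',.82); print(env.sense()['tcp_pos'].round(1))"
```

```text
small top [ 647.13 -112.15    0.82] off [ 0.47 -1.04] 0.034
small side [ 648.1  -114.7     0.86] off [ 0.01 -3.08] 0.035
[454.9  75.6 112.2]
```

View pics/c_small2.png

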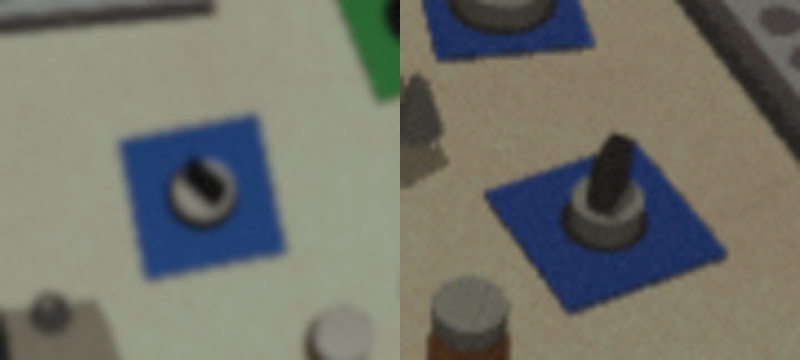

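Small cutter: it sits at crop (202,190), inside its outline and off by 1–2 mm. Next is the square one.

Request:
servo_tool --deltas '[{"offset": [-0.98,0.93,0],"rotation": [0,0,0],"jaw": 100},{"offset": [0,0,0],"rotation": [0,0,0],"jaw": 100},{"offset": [0,0,-1],"rotation": [0,0,0],"jaw": 100},{"offset": [0,0,-1],"rotation": [0,0,0],"jaw": 100},{"offset": [0,0,-1],"rotation": [0,0,0],"jaw": 100}]'

```text
clock: 18.2
tcp_pos: [435.7, 93.9, 51.1]
tcp_rot: [[-0.713, 0.701, 0.002], [0.701, 0.713, 0.0], [-0.001, 0.001, -1.0]]
ft_force: [0.8, -0.2, 0.5]
width: 0.604
finger_force: 0.0
```

Request:
servo_tool --deltas '[{"offset": [0,0,-0.9],"rotation": [0,0,0],"jaw": 100},{"offset": [0,0,-0.4],"rotation": [0,0,0],"jaw": 100},{"offset": [0,0,0],"rotation": [0,0,0],"jaw": 100}]'

```text
clock: 18.5
tcp_pos: [434.6, 94.0, 24.9]
tcp_rot: [[-0.714, 0.7, -0.001], [0.7, 0.714, -0.0], [0.001, -0.001, -1.0]]
ft_force: [-0.8, 0.7, 0.1]
width: 0.61
finger_force: 0.0
```

Request:
servo_tool --deltas '[{"offset": [0,0,0.04],"rotation": [0,0,0],"jaw": 255},{"offset": [0,0,0],"rotation": [0,0,0],"jaw": 255},{"offset": [0,0,0],"rotation": [0,0,0],"jaw": 255},{"offset": [0,0,0],"rotation": [0,0,0],"jaw": 255},{"offset": [0,0,0],"rotation": [0,0,0],"jaw": 255}]'

```text
clock: 19.0
tcp_pos: [434.7, 94.4, 26.6]
tcp_rot: [[-0.716, 0.698, 0.001], [0.698, 0.716, 0.0], [-0.0, 0.0, -1.0]]
ft_force: [0.3, -0.5, -0.3]
width: 0.2
finger_force: 0.1
```

Request:
servo_tool --deltas '[{"offset": [0,0,0],"rotation": [0,0,0],"jaw": 255},{"offset": [0,0,0],"rotation": [0,0,0],"jaw": 255},{"offset": [0,0,0],"rotation": [0,0,0],"jaw": 255}]'

```text
clock: 19.3
tcp_pos: [434.7, 94.4, 26.5]
tcp_rot: [[-0.716, 0.698, 0.0], [0.698, 0.716, 0.0], [-0.0, 0.0, -1.0]]
ft_force: [-1.1, 0.8, 6.9]
width: 0.174
finger_force: 25.0
```

Request:
servo_tool --deltas '[{"offset": [0,0,0.4],"rotation": [0,0,0],"jaw": 255},{"offset": [0,0,1],"rotation": [0,0,0],"jaw": 255},{"offset": [0,0,1],"rotation": [0,0,0],"jaw": 255},{"offset": [0,0,1],"rotation": [0,0,0],"jaw": 255},{"offset": [0,0,0.6],"rotation": [0,0,0],"jaw": 255}]'

```text
clock: 19.8
tcp_pos: [434.7, 94.4, 108.0]
tcp_rot: [[-0.716, 0.698, 0.001], [0.698, 0.716, 0.0], [-0.001, 0.001, -1.0]]
ft_force: [-0.1, 1.5, -2.2]
width: 0.173
finger_force: 25.0
```

Request:
servo_tool --deltas '[{"offset": [0,0.5,0],"rotation": [0,0,0.1],"jaw": 255},{"offset": [0,0.95,0],"rotation": [0,0,0.13],"jaw": 255},{"offset": [0,0.95,0],"rotation": [0,0,0.13],"jaw": 255},{"offset": [0,0.95,0],"rotation": [0,0,0.13],"jaw": 255},{"offset": [0,0.95,0],"rotation": [0,0,0.13],"jaw": 255}]'

```text
clock: 20.3
tcp_pos: [433.9, 181.6, 105.7]
tcp_rot: [[-0.897, 0.442, -0.001], [0.442, 0.897, -0.0], [0.001, -0.001, -1.0]]
ft_force: [0.1, 1.1, -1.3]
width: 0.177
finger_force: 25.0
```

Request:
servo_tool --deltas '[{"offset": [0,0.95,0],"rotation": [0,0,0.13],"jaw": 255},{"offset": [0,0.95,0],"rotation": [0,0,0.13],"jaw": 255},{"offset": [0,0.95,0],"rotation": [0,0,0.13],"jaw": 255},{"offset": [0,0.95,0],"rotation": [0,0,0.12],"jaw": 255},{"offset": [0,0.95,0],"rotation": [0,0,0],"jaw": 255}]'

```text
clock: 20.8
tcp_pos: [433.7, 276.6, 105.6]
tcp_rot: [[-0.98, 0.201, -0.001], [0.201, 0.98, -0.001], [0.001, -0.001, -1.0]]
ft_force: [0.3, -0.1, -1.8]
width: 0.175
finger_force: 25.0
```

Request:
servo_tool --deltas '[{"offset": [0,0.95,0],"rotation": [0,0,0],"jaw": 255},{"offset": [-0.05,0.85,0],"rotation": [0,0,0],"jaw": 255},{"offset": [0,0,0],"rotation": [0,0,0],"jaw": 255},{"offset": [0,0,0],"rotation": [0,0,0],"jaw": 255}]'

```text
clock: 21.2
tcp_pos: [433.0, 311.6, 105.9]
tcp_rot: [[-0.979, 0.205, -0.001], [0.205, 0.979, -0.001], [0.001, -0.001, -1.0]]
ft_force: [-0.9, -1.0, -2.1]
width: 0.178
finger_force: 25.0
```

Request:
servo_tool --deltas '[{"offset": [0,-0.03,-1],"rotation": [0,0,0],"jaw": 255},{"offset": [0,0,-1],"rotation": [0,0,0],"jaw": 255},{"offset": [0,0,-0.9],"rotation": [0,0,0],"jaw": 255},{"offset": [0,0,-0.45],"rotation": [0,0,0],"jaw": 255},{"offset": [0,0,-0.2],"rotation": [0,0,0],"jaw": 255}]'

```text
clock: 21.7
tcp_pos: [433.2, 310.1, 34.6]
tcp_rot: [[-0.978, 0.206, -0.001], [0.206, 0.978, -0.001], [0.001, -0.001, -1.0]]
ft_force: [0.5, -0.3, -1.2]
width: 0.177
finger_force: 25.0
```

Request:
servo_tool --deltas '[{"offset": [0,0,-0.08],"rotation": [0,0,0],"jaw": 255},{"offset": [0,0,-0.03],"rotation": [0,0,0],"jaw": 255},{"offset": [0,0,0],"rotation": [0,0,0],"jaw": 255}]'

```text
clock: 22.0
tcp_pos: [433.8, 310.9, 33.6]
tcp_rot: [[-0.978, 0.206, 0.001], [0.206, 0.978, 0.0], [-0.001, 0.001, -1.0]]
ft_force: [-0.2, -1.5, -1.4]
width: 0.176
finger_force: 25.0
```

Request:
servo_tool --deltas '[{"offset": [0,0,-0.04],"rotation": [0,0,0],"jaw": 255},{"offset": [0,0,-0.04],"rotation": [0,0,0],"jaw": 255},{"offset": [0,0,0],"rotation": [0,0,0],"jaw": 255}]'

```text
clock: 22.3
tcp_pos: [433.8, 310.9, 32.5]
tcp_rot: [[-0.979, 0.206, 0.001], [0.206, 0.979, 0.001], [-0.001, 0.001, -1.0]]
ft_force: [-2.8, -1.8, 16.1]
width: 0.174
finger_force: 25.0
```

Request:
servo_tool --deltas '[{"offset": [0,0,0],"rotation": [0,0,0],"jaw": 100},{"offset": [0,0,0],"rotation": [0,0,0],"jaw": 100},{"offset": [0,0,0],"rotation": [0,0,0],"jaw": 100},{"offset": [0,0,0.3],"rotation": [0,0,0],"jaw": 100},{"offset": [0,0,0.7],"rotation": [0,0,0],"jaw": 100}]'

```text
clock: 22.8
tcp_pos: [433.0, 310.4, 51.2]
tcp_rot: [[-0.978, 0.206, -0.002], [0.206, 0.978, -0.001], [0.001, -0.001, -1.0]]
ft_force: [-0.6, 0.8, 0.8]
width: 0.58
finger_force: 0.0
```

Request:
servo_tool --deltas '[{"offset": [0,0,1],"rotation": [0,0,0],"jaw": 100},{"offset": [0,0,1],"rotation": [0,0,0],"jaw": 100},{"offset": [0,0,1],"rotation": [0,0,0],"jaw": 100},{"offset": [-0.05,-1,0],"rotation": [0,0,0],"jaw": 100},{"offset": [-0.05,-1,0],"rotation": [0,0,-0.22],"jaw": 100}]'

```text
clock: 23.3
tcp_pos: [431.8, 270.7, 112.5]
tcp_rot: [[-0.95, 0.312, 0.002], [0.312, 0.95, 0.001], [-0.001, 0.001, -1.0]]
ft_force: [-0.3, -0.6, -0.0]
width: 0.609
finger_force: 0.0
```

Request:
servo_tool --deltas '[{"offset": [-0.05,-1,0],"rotation": [0,0,-0.26],"jaw": 100},{"offset": [-0.05,-1,0],"rotation": [0,0,-0.26],"jaw": 100},{"offset": [-0.05,-1,0],"rotation": [0,0,-0.26],"jaw": 100},{"offset": [-0.05,-1,0],"rotation": [0,0,-0.26],"jaw": 100},{"offset": [-0.05,-1,0],"rotation": [0,0,-0.26],"jaw": 100}]'

```text
clock: 23.8
tcp_pos: [426.5, 170.0, 111.9]
tcp_rot: [[-0.563, 0.827, 0.0], [0.827, 0.563, 0.0], [-0.0, 0.0, -1.0]]
ft_force: [-0.1, 0.4, 0.2]
width: 0.61
finger_force: 0.0
```

Request:
servo_tool --deltas '[{"offset": [-0.05,-1,0],"rotation": [0,0,-0.26],"jaw": 100},{"offset": [-0.05,-1,0],"rotation": [0,0,-0.26],"jaw": 100},{"offset": [-0.05,-1,0],"rotation": [0,0,-0.26],"jaw": 100},{"offset": [-0.05,-1,0],"rotation": [0,0,-0.26],"jaw": 100},{"offset": [-0.05,-1,0],"rotation": [0,0,-0.26],"jaw": 100}]'

```text
clock: 24.3
tcp_pos: [421.5, 70.0, 111.9]
tcp_rot: [[0.052, 0.999, 0.0], [0.999, -0.052, 0.0], [0.0, 0.0, -1.0]]
ft_force: [-0.3, 0.1, 0.3]
width: 0.606
finger_force: 0.0
```

Request:
servo_tool --deltas '[{"offset": [-0.05,-1,0],"rotation": [0,0,-0.26],"jaw": 100},{"offset": [-0.05,-1,0],"rotation": [0,0,-0.26],"jaw": 100},{"offset": [-0.05,-1,0],"rotation": [0,0,-0.26],"jaw": 100},{"offset": [-0.05,-1,0],"rotation": [0,0,-0.26],"jaw": 100},{"offset": [-0.05,-1,0],"rotation": [0,0,-0.26],"jaw": 100}]'

```text
clock: 24.8
tcp_pos: [416.5, -30.1, 111.9]
tcp_rot: [[0.646, 0.763, 0.0], [0.763, -0.646, -0.0], [0.0, 0.0, -1.0]]
ft_force: [-1.1, 0.1, -0.3]
width: 0.609
finger_force: 0.0
```

Request:
servo_tool --deltas '[{"offset": [-0.05,-1,0],"rotation": [0,0,0],"jaw": 100},{"offset": [-0.05,-1,0],"rotation": [0,0,0],"jaw": 100},{"offset": [-0.05,-1,0],"rotation": [0,0,0],"jaw": 100},{"offset": [-0.05,-1,0],"rotation": [0,0,0],"jaw": 100},{"offset": [-0.05,-1,0],"rotation": [0,0,0],"jaw": 100}]'

```text
clock: 25.3
tcp_pos: [411.5, -130.1, 111.9]
tcp_rot: [[0.642, 0.767, 0.0], [0.767, -0.642, -0.0], [0.0, 0.0, -1.0]]
ft_force: [-0.2, 0.8, 1.1]
width: 0.609
finger_force: 0.0
```

```bash
python3 ck.py sq2 sq 433.5 311 2.93 6 >/dev/null; python3 -c "
from h import *
check('sq','sq2',2.93); s=env.sense();print(s['tcp_pos'].round(1),np.arctan2(s['tcp_rot'][1,0],s['tcp_rot'][0,0]))"
```

```text
sq top [432.31 310.17   2.92] off [-0.48 -0.81] 0.032
sq side [456.5  314.73   2.88] off [22.18  4.04] 0.325
[ 411.9 -131.1  111.9] 0.8720114170534451
```

View pics/c_sq2.png

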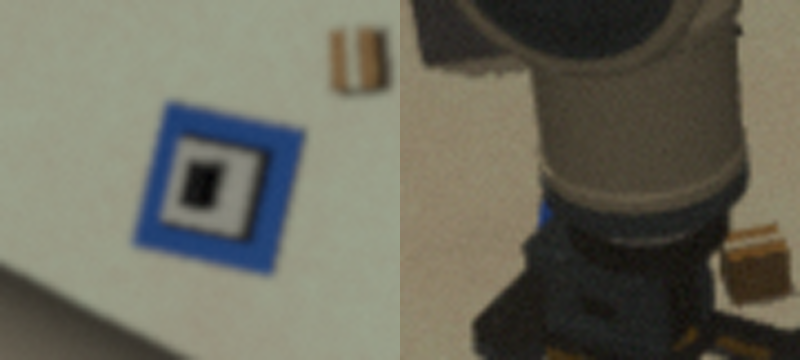

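Top crop: the square cutter (212,187) is aligned in its outline. Next is the oblong.

Request:
servo_tool --deltas '[{"offset": [-0.03,-1,0],"rotation": [0,0,0],"jaw": 100},{"offset": [-0.03,-1,0],"rotation": [0,0,0],"jaw": 100},{"offset": [-0.03,-1,0],"rotation": [0,0,0],"jaw": 100},{"offset": [-0.03,-1,0],"rotation": [0,0,0],"jaw": 100},{"offset": [-0.03,-1,0],"rotation": [0,0,0],"jaw": 100}]'

```text
clock: 25.9
tcp_pos: [408.6, -229.5, 111.8]
tcp_rot: [[0.642, 0.767, 0.0], [0.767, -0.642, 0.0], [0.0, -0.0, -1.0]]
ft_force: [-0.4, -0.4, 1.2]
width: 0.604
finger_force: 0.0
```

Request:
servo_tool --deltas '[{"offset": [-0.03,-1,0],"rotation": [0,0,0],"jaw": 100},{"offset": [-0.03,-1,0],"rotation": [0,0,0],"jaw": 100},{"offset": [-0.02,-1,0],"rotation": [0,0,0],"jaw": 100},{"offset": [-0.02,-0.93,0],"rotation": [0,0,0],"jaw": 100},{"offset": [0,0,0],"rotation": [0,0,0],"jaw": 100}]'

```text
clock: 26.4
tcp_pos: [407.0, -309.6, 111.7]
tcp_rot: [[0.643, 0.766, 0.001], [0.766, -0.643, -0.001], [-0.0, 0.001, -1.0]]
ft_force: [-0.2, -1.1, 0.9]
width: 0.609
finger_force: 0.0
```

Request:
servo_tool --deltas '[{"offset": [0,0,-1],"rotation": [0,0,0],"jaw": 100},{"offset": [0,0,-1],"rotation": [0,0,0],"jaw": 100},{"offset": [0,0,-1],"rotation": [0,0,0],"jaw": 100},{"offset": [0,0,-0.9],"rotation": [0,0,0],"jaw": 100},{"offset": [0,0,-0.38],"rotation": [0,0,0],"jaw": 100}]'

```text
clock: 26.9
tcp_pos: [406.0, -306.6, 24.7]
tcp_rot: [[0.642, 0.767, -0.002], [0.767, -0.642, 0.002], [0.0, -0.002, -1.0]]
ft_force: [-1.0, 0.1, -0.6]
width: 0.603
finger_force: 0.0
```

Request:
servo_tool --deltas '[{"offset": [0,0,0],"rotation": [0,0,0],"jaw": 255},{"offset": [0,0,0],"rotation": [0,0,0],"jaw": 255},{"offset": [0,0,0],"rotation": [0,0,0],"jaw": 255},{"offset": [0,0,0],"rotation": [0,0,0],"jaw": 255},{"offset": [0,0,0],"rotation": [0,0,0],"jaw": 255}]'

```text
clock: 27.4
tcp_pos: [406.7, -308.0, 26.4]
tcp_rot: [[0.642, 0.767, 0.001], [0.767, -0.642, -0.001], [-0.0, 0.001, -1.0]]
ft_force: [-0.3, 0.5, -0.8]
width: 0.205
finger_force: 0.0
```

Request:
servo_tool --deltas '[{"offset": [0,0,0],"rotation": [0,0,0],"jaw": 255},{"offset": [0,0,0],"rotation": [0,0,0],"jaw": 255},{"offset": [0,0,0],"rotation": [0,0,0],"jaw": 255}]'

```text
clock: 27.7
tcp_pos: [406.7, -308.0, 26.3]
tcp_rot: [[0.642, 0.767, 0.0], [0.767, -0.642, -0.0], [-0.0, 0.001, -1.0]]
ft_force: [0.8, 0.7, 8.0]
width: 0.175
finger_force: 25.0
```

Request:
servo_tool --deltas '[{"offset": [0,0,0.4],"rotation": [0,0,0],"jaw": 255},{"offset": [0,0,1],"rotation": [0,0,0],"jaw": 255},{"offset": [0,0,1],"rotation": [0,0,0],"jaw": 255},{"offset": [0,0,1],"rotation": [0,0,0],"jaw": 255},{"offset": [0,0,0.6],"rotation": [0,0,0],"jaw": 255}]'

```text
clock: 28.2
tcp_pos: [406.8, -308.1, 107.6]
tcp_rot: [[0.642, 0.767, 0.001], [0.767, -0.642, -0.001], [-0.0, 0.001, -1.0]]
ft_force: [0.3, -0.2, -1.0]
width: 0.174
finger_force: 25.0
```

Request:
servo_tool --deltas '[{"offset": [0.5,0,0],"rotation": [0,0,-0.13],"jaw": 255},{"offset": [0.9,-0.08,0],"rotation": [0,0,-0.2],"jaw": 255},{"offset": [0.9,-0.08,0],"rotation": [0,0,-0.2],"jaw": 255},{"offset": [0.9,-0.08,0],"rotation": [0,0,-0.2],"jaw": 255},{"offset": [0.9,-0.08,0],"rotation": [0,0,-0.2],"jaw": 255}]'

```text
clock: 28.7
tcp_pos: [489.1, -314.1, 105.9]
tcp_rot: [[0.919, 0.394, -0.0], [0.394, -0.919, 0.0], [-0.0, -0.0, -1.0]]
ft_force: [-0.2, -0.1, -1.9]
width: 0.172
finger_force: 25.0
```

Request:
servo_tool --deltas '[{"offset": [0.9,-0.08,0],"rotation": [0,0,-0.2],"jaw": 255},{"offset": [0.9,-0.08,0],"rotation": [0,0,-0.2],"jaw": 255},{"offset": [0.9,-0.08,0],"rotation": [0,0,-0.2],"jaw": 255},{"offset": [0.9,-0.08,0],"rotation": [0,0,-0.2],"jaw": 255},{"offset": [0.9,-0.04,0],"rotation": [0,0,-0.2],"jaw": 255}]'

```text
clock: 29.2
tcp_pos: [579.0, -321.3, 105.8]
tcp_rot: [[0.995, -0.095, -0.001], [-0.095, -0.995, 0.0], [-0.001, -0.0, -1.0]]
ft_force: [-0.2, -0.7, -1.2]
width: 0.175
finger_force: 25.0
```

Request:
servo_tool --deltas '[{"offset": [0.9,0,0],"rotation": [0,0,0],"jaw": 255},{"offset": [0.9,0,0],"rotation": [0,0,0],"jaw": 255},{"offset": [0.15,0,0],"rotation": [0,0,0],"jaw": 255},{"offset": [0,0,0],"rotation": [0,0,0],"jaw": 255},{"offset": [0,0,0],"rotation": [0,0,0],"jaw": 255}]'

```text
clock: 29.7
tcp_pos: [616.6, -321.4, 105.7]
tcp_rot: [[0.996, -0.091, -0.001], [-0.091, -0.996, 0.0], [-0.001, -0.0, -1.0]]
ft_force: [0.1, -0.8, -1.9]
width: 0.176
finger_force: 25.0
```

Request:
servo_tool --deltas '[{"offset": [0.02,-0.02,-1],"rotation": [0,0,0],"jaw": 255},{"offset": [0,0,-1],"rotation": [0,0,0],"jaw": 255},{"offset": [0,0,-0.9],"rotation": [0,0,0],"jaw": 255},{"offset": [0,0,-0.45],"rotation": [0,0,0],"jaw": 255},{"offset": [0,0,-0.2],"rotation": [0,0,0],"jaw": 255}]'

```text
clock: 30.2
tcp_pos: [617.1, -321.7, 34.3]
tcp_rot: [[0.996, -0.091, -0.001], [-0.091, -0.996, 0.001], [-0.001, -0.001, -1.0]]
ft_force: [0.3, -0.3, -1.4]
width: 0.173
finger_force: 25.0
```

Request:
servo_tool --deltas '[{"offset": [0,0,-0.08],"rotation": [0,0,0],"jaw": 255},{"offset": [0,0,-0.03],"rotation": [0,0,0],"jaw": 255},{"offset": [0,0,0],"rotation": [0,0,0],"jaw": 255}]'

```text
clock: 30.5
tcp_pos: [618.3, -322.1, 33.4]
tcp_rot: [[0.996, -0.091, 0.001], [-0.091, -0.996, -0.001], [0.001, 0.0, -1.0]]
ft_force: [-0.2, -0.4, -1.9]
width: 0.175
finger_force: 25.0
```

Request:
servo_tool --deltas '[{"offset": [0,0,-0.04],"rotation": [0,0,0],"jaw": 255},{"offset": [0,0,-0.03],"rotation": [0,0,0],"jaw": 255},{"offset": [0,0,0],"rotation": [0,0,0],"jaw": 255}]'

```text
clock: 30.8
tcp_pos: [618.3, -322.1, 32.3]
tcp_rot: [[0.996, -0.091, 0.001], [-0.091, -0.996, -0.001], [0.001, 0.001, -1.0]]
ft_force: [-1.7, 1.2, 7.9]
width: 0.176
finger_force: 25.0
```

Request:
servo_tool --deltas '[{"offset": [0,0,0],"rotation": [0,0,0],"jaw": 100},{"offset": [0,0,0],"rotation": [0,0,0],"jaw": 100},{"offset": [0,0,0],"rotation": [0,0,0],"jaw": 100},{"offset": [0,0,0.3],"rotation": [0,0,0],"jaw": 100},{"offset": [0,0,0.7],"rotation": [0,0,0],"jaw": 100}]'

```text
clock: 31.3
tcp_pos: [617.3, -321.5, 51.0]
tcp_rot: [[0.996, -0.091, -0.002], [-0.091, -0.996, 0.001], [-0.002, -0.001, -1.0]]
ft_force: [0.3, 0.3, 0.3]
width: 0.579
finger_force: 0.0
```

Request:
servo_tool --deltas '[{"offset": [0,0,1],"rotation": [0,0,0],"jaw": 100},{"offset": [0,0,1],"rotation": [0,0,0],"jaw": 100},{"offset": [0,0,1],"rotation": [0,0,0],"jaw": 100},{"offset": [-1,0,1],"rotation": [0,0,0],"jaw": 100},{"offset": [-1,0,1],"rotation": [0,0,0],"jaw": 100}]'

```text
clock: 31.8
tcp_pos: [577.8, -321.8, 153.3]
tcp_rot: [[0.996, -0.09, 0.001], [-0.09, -0.996, -0.001], [0.001, 0.001, -1.0]]
ft_force: [0.2, 0.2, 0.7]
width: 0.605
finger_force: 0.0
```

Request:
servo_tool --deltas '[{"offset": [-1,1,0],"rotation": [0,0,0],"jaw": 100},{"offset": [-1,1,0],"rotation": [0,0,0],"jaw": 100},{"offset": [-1,1,0],"rotation": [0,0,0],"jaw": 100},{"offset": [-1,1,0],"rotation": [0,0,0],"jaw": 100},{"offset": [-1,1,0],"rotation": [0,0,0],"jaw": 100}]'

```text
clock: 32.3
tcp_pos: [477.4, -221.2, 152.5]
tcp_rot: [[0.996, -0.091, 0.001], [-0.091, -0.996, -0.001], [0.001, 0.001, -1.0]]
ft_force: [0.5, -0.7, 0.2]
width: 0.609
finger_force: 0.0
```

Request:
servo_tool --deltas '[{"offset": [-1,1,0],"rotation": [0,0,0],"jaw": 100},{"offset": [-1,1,0],"rotation": [0,0,0],"jaw": 100},{"offset": [-1,1,0],"rotation": [0,0,0],"jaw": 100},{"offset": [0,1,0],"rotation": [0,0,0],"jaw": 100},{"offset": [0,0,0],"rotation": [0,0,0],"jaw": 100}]'

```text
clock: 32.8
tcp_pos: [417.4, -140.3, 152.4]
tcp_rot: [[0.996, -0.09, 0.001], [-0.09, -0.996, 0.0], [0.001, -0.0, -1.0]]
ft_force: [0.5, -0.0, 0.2]
width: 0.606
finger_force: 0.0
```

```bash
python3 ck.py end obl 617 -322 -0.09 6 >/dev/null; python3 -c "
from h import *
check('big','end',1.98)
check('small','end',.82)
check('sq','end',2.93)
check('obl','end',-.09)
print(env.sense()['tcp_pos'].round(1))
f=[cv2.imread(f'pics/{n}_end.png') for n in('top','side')]
cv2.imwrite('pics/full_end.png',np.hstack([cv2.resize(f[0][120:290,90:370],(400,400*170//280)),cv2.resize(f[1][90:300,150:400],(400,400*170//280))]))"
```

```text
big top [651.96 115.56   1.99] off [0.78 0.69] 0.058
big side [653.05 114.96   1.88] off [0.62 0.27] 0.044
small top [ 647.68 -111.69    0.79] off [ 1.02 -0.58] 0.035
small side [ 648.1  -114.68    0.86] off [ 0.01 -3.06] 0.035
sq top [432.32 310.08   2.93] off [-0.47 -0.9 ] 0.033
sq side [452.64 306.94   2.82] off [18.32 -3.75] 0.495
obl top [ 6.1714e+02 -3.2246e+02 -1.0000e-01] off [ 0.54 -1.14] 0.078
obl side [ 6.1895e+02 -3.2321e+02 -9.0000e-02] off [ 0.96 -1.14] 0.035
[ 418.6 -142.1  152.2]
```

View pics/c_end.png

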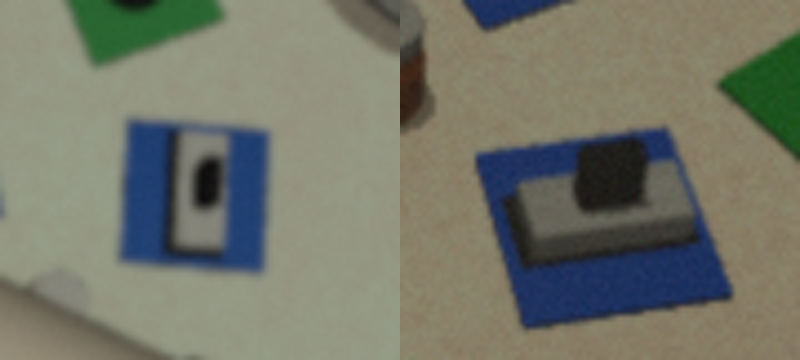

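View pics/top_end.png

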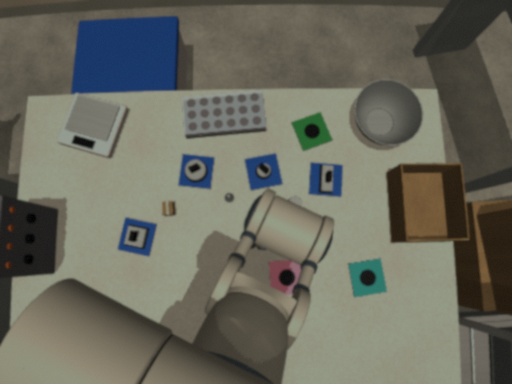

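All four cutters stand upright in their outlines within about 1 mm by the top camera (oblong at (326,178) in top_end.png). The side fit puts the small one about 3 mm off, but the top view and its release position say about 1 mm. The carton (168,208) hasn't moved, the jar was never touched, and the gripper is clear of everything.

```bash
python3 -c "
from cell import env
print(env.finish_job())"
```

```text
the job is handed in; nothing more can be done
None
```

I stood all four cutters on their own blue tiles, released them and handed in the job at about 33 s; by the top camera each is within about 1.3 mm of centre and turned to match, though the side camera put the small round one about 3 mm off.

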